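# Turn the blank for the next pass on the disc sander

## Robot

A 6-joint arm with a two-finger parallel gripper is mounted at the origin on the work surface. World frame = base frame: x ahead of the robot, y to its left, z up, the work surface at z = 0. Lengths are in m, angles in rad, forces in N, time in s.
With the tool pointing down it reaches from about 0.325 to 0.9 m from the base axis. Payload 3.5 kg.
Tool frame: the origin (TCP) lies at the very end of the fingers, on their centre line; the grasp point (between the pads) lies 19 mm behind it; z points along the fingers, y is the direction in which the jaws open and shut (so a half turn about z gives the same grasp; the last joint's range is limited). The gripper opens to 85 mm and grips with 20 to 120 N. Pads are 22 mm wide; open, the fingers measure 114 mm over their backs; the gripper's body (76 mm by 85 mm) begins 54 mm behind the grasp point. The pads swing forward as they close: fully open they stand 13 mm farther back than shut.
Start: joints at [-1.228, 0.276, -0.026, 1.268, 0, 1.467], TCP at [0.269, -0.564, 0.231] pointing down, gripper open.
Joint ranges: [-3.12, 3.12], [-0.85, 1.88], [-1.08, 1.24], [-1.95, 2.15], [-1.57, 1.53], [-3.14, 3.14]. Speed limits (rad/s): [2.57, 2.57, 3.14, 3.14, 3.14, 3.14].

## Interface

Orientations are given as a unit quaternion [w, x, y, z].
In Python, from rig import status, vision, workorder, spotter gives the robot as it stands.
- The arm moves only by the tool drive_tool, never from a script. Its argument "moves" is a list that holds one entry, the list of rows, each a list of 5 numbers: the shift along the world's x, y, z in m, then the turn about the world's z in rad, then the closure, from -1 (fully open) to 1 (shut). In form: [[[dx, dy, dz, turn, hand], ...]]. A call has 1 to 20 rows; each row is the pose to reach, as a shift and turn from the pose measured when the call began; what a row does not reach only later rows make up. A row lasts 1/10 s, in which the tool goes at most 50 mm and 8.59 degrees, less where a joint would pass 70% of its speed; a pose out of reach is approached as far as the arm can. A call with a gripper value outside its range is refused whole. The fingers move at their own pace and stop on an object; "newtons" is the grip in N (left out, the last holds). Time passes only in rows, so rows that repeat a pose let the fingers close. It gives the time, the measured TCP pose, the force and the opening at its end, in the units of the state.
- status.get_state(): the state, without advancing time (a new reading comes with each control period).
- vision.read_camera(name): name is "side" or "top" or "wrist"; returns (picture, depth): 480x640x3 uint8, red, green, blue; 480x640 float32, m along the optical axis (not along the pixel's ray), 0 where there is no reading.
- vision.get_calibration(name): a dict with "fx", "fy", "cx", "cy" (pixels), "view" (4x4, takes a point from world to camera coordinates). Camera axes: x right, y down, z forward; pixel columns grow to the right and rows downward; lengths in m; the calibration is good to about 2 mm. A picture is of the moment at which its call begins: read the wrist's pose just before it. get_calibration takes no time and is no camera call; for the wrist camera it gives the pose at the moment of the call.
- workorder.sign_off(): hands the job in, once; it reports no verdict.
Trained networks look in the newest picture that a camera, given by its name, has taken for a name from the list of things; names that differ only in an ending like _2 or _b are one class to them, and where a whole thing is asked for, a point or a joint stands for the part that bears it (a point fixed in the world has none). Each returns a list of dicts, best first, with "score" (0 to 1); they miss things now and then, are a little off and sometimes report something else, mostly with a low value. They report only what shows in the picture. A call takes as long as a camera call. They do not tell look-alikes from the thing itself.
- spotter.silhouettes(name, camera): "region" (480x640 bool, what is visible of it) and "rect" ([left, top, width, height] in pixels, round what is visible of it).
The state is a dict: "time": time; "q": joint angles; "joint_vel": joint speeds; "effort": joint torques, N m; "tcp_pos": TCP position; "orientation": TCP orientation; "wrist_force": force on the tool from outside, world axes, zero at the start; "wrist_torque": the same for the moment, N m; "finger_gap": finger opening in m.
Only numpy, scipy, OpenCV 4.12 (cv2) and the standard library are available. Lean on these libraries where they do the work, as an engineer would, in place of code of your own. Each camera call takes 0.05 s, during which the arm holds its last target.

## Task

The pale beech blank on the sander's table has had its long side sanded. Turn it a quarter turn so that its red wax-dipped end is squarely up against the sanding disc, near the disc's middle and lying flat on the table, then let go. Leave the dark walnut blank and the wax jar on the bench alone.

Things in the scene. Friction and masses are not known exactly. Their poses are not given: they have to be found in the camera images.
- blank: Loose pale beech block on the sander table, 130 long (own x), 45 wide (y), 35 high (z), 0.1 to 0.2 kg. The last 20 mm at its +x end are dipped in red wax. Origin: centre of its underside, so the red end face is at x = +65 mm. At the start a long side roughly faces the disc, its middle about 90 mm away; about a quarter turn clockwise from above brings the red end to the disc.
- sander: Green disc sander, off, fixed. Origin: at bench level, below the middle of the disc's face. The upright flat brown disc face is the plane y = 0 and looks to +y; disc diameter 150 mm, centre 85 mm up, top 50 mm above the table. Its level aluminium table has its top 110 mm above the bench, x = -120 to 120, y = 2 to 160 mm. Motor and housing (y below 0) are lower than the disc. z is up.
- walnut: Bystander: a dark brown walnut block of the same size, also with a red +x end, lying on the bench left of the sander. Origin: centre of its underside. Not to be disturbed.
- wax: Bystander: a white jar with a red cap, 68 mm in diameter, 85 mm high, standing on the bench left of the sander. Origin: centre of its underside. Not to be disturbed.
Not all that is in view belongs to the job. Of the things that look like the blank, the smallest one is meant.

How it is judged:
By the outcome, as a careful person would: the job done as asked, in the order asked, and still so for the second after the job is handed in, with the robot touching nothing.
It also fails if it takes over 32 s, if anything falls off the work surface, if the arm or the gripper's body presses on something with over 40 N, if the wrist force passes 120 N, or if a joint passes its speed limit or range.

## Working session

There is one attempt and no reset: what is moved stays moved. The work goes in short steps, Python scripts to look and compute and a tool call to move; the robot and the scene stay as the last step left them, time stands still between calls to the robot, and variables do not carry over. Pictures are saved under pics/ and viewed, and the job is handed in when it is done.

Besides the shell and the picture viewer there is one more tool, called after "Call:" as a command line: name --argument value ..., lists and objects as JSON in quotes. drive_tool: Moves the arm, as the interface text tells. Its arguments: {"type":"object","properties":{"moves":{"type":"array","items":{"type":"array","items":{"type":"array","items":{"type":"number"}}}},"newtons":{"type":"number"}},"required":["moves"]}

```bash
ls; mkdir -p pics; cat > h.py <<'E'
import numpy as np,cv2
from rig import status,vision,workorder,spotter
def save(n,p): cv2.imwrite('pics/'+n,cv2.cvtColor(p,cv2.COLOR_RGB2BGR))
def world(cam,d,us,vs,cal=None):
    c=cal or vision.get_calibration(cam); z=d[vs,us]
    P=np.stack([(us-c['cx'])/c['fx']*z,(vs-c['cy'])/c['fy']*z,z,np.ones_like(z)])
    return (np.linalg.inv(np.array(c['view']))@P)[:3].T
E
python3 - <<'E'
from h import *
print(status.get_state())
for c in ['top','side']:
    p,d=vision.read_camera(c); save(c+'0.png',p); np.save(c+'0.npy',d)
    for n in ['blank','sander','walnut']:
        for r in spotter.silhouettes(n,c): 
            v,u=np.nonzero(r['region']); ok=d[v,u]>0; W=world(c,d,u[ok],v[ok])
            print(c,n,round(r['score'],2),r['rect'],len(u),np.median(W,0).round(3),np.percentile(W,2,axis=0).round(3),np.percentile(W,98,axis=0).round(3))
E
```

```text
pics
{'time': 0.0, 'q': array([-1.22842571e+00,  2.77124941e-01, -2.78914206e-02,  1.26798977e+00,
       -9.41008760e-07,  1.46739895e+00]), 'joint_vel': array([ 1.37084111e-03, -5.93052599e-04,  1.89112075e-04,  5.18944812e-04,
       -6.80481670e-05,  1.95694604e-03]), 'effort': array([-9.26223424e-05, -4.45507944e+01,  2.95206195e+01,  1.65713456e-02,
       -8.57740793e-05, -1.41992018e-06]), 'tcp_pos': array([ 0.26919895, -0.56319166,  0.23015973]), 'orientation': array([-1.09696783e-03,  9.75263422e-01,  2.21043065e-01, -1.32174220e-04]), 'wrist_force': array([-0.41593125, -0.3802672 , -0.13042807]), 'wrist_torque': array([0.00220073, 0.03495403, 0.03865186]), 'finger_gap': 0.08516211011356024}
top blank 0.81 [296.8, 332.0, 57.3, 100.2] 2896 [0.338 0.142 0.045] [0.262 0.098 0.042] [0.415 0.186 0.049]
top blank 0.7 [342.8, 190.3, 30.8, 77.8] 2053 [0.604 0.08  0.145] [0.543 0.058 0.116] [0.669 0.102 0.148]
top blank 0.63 [255.4, 92.7, 43.1, 90.0] 2780 [0.811 0.226 0.045] [0.734 0.189 0.002] [0.896 0.265 0.049]
top sander 0.92 [312.4, 167.1, 224.4, 140.3] 21570 [ 0.57  -0.025  0.111] [ 0.482 -0.218  0.02 ] [0.708 0.143 0.155]
side blank 0.94 [314.1, 217.8, 104.4, 54.0] 4018 [0.6   0.059 0.143] [0.542 0.056 0.113] [0.667 0.098 0.147]
side blank 0.93 [89.9, 290.3, 138.3, 52.5] 6850 [0.337 0.128 0.044] [0.256 0.089 0.002] [0.419 0.181 0.047]
side blank 0.71 [392.7, 205.0, 98.8, 42.1] 2499 [0.836 0.203 0.045] [0.745 0.184 0.005] [0.894 0.262 0.047]
side sander 0.58 [263.6, 223.4, 264.1, 256.6] 41581 [ 0.543 -0.078  0.111] [ 0.482 -0.233  0.021] [0.7   0.122 0.154]
side walnut 0.96 [309.5, 180.7, 60.3, 50.7] 1620 [0.666 0.336 0.034] [0.642 0.286 0.003] [0.704 0.411 0.037]
```

View pics/top0.png

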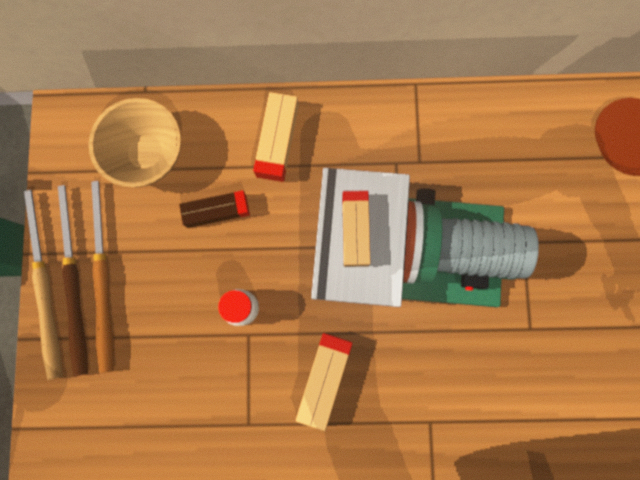

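View pics/side0.png

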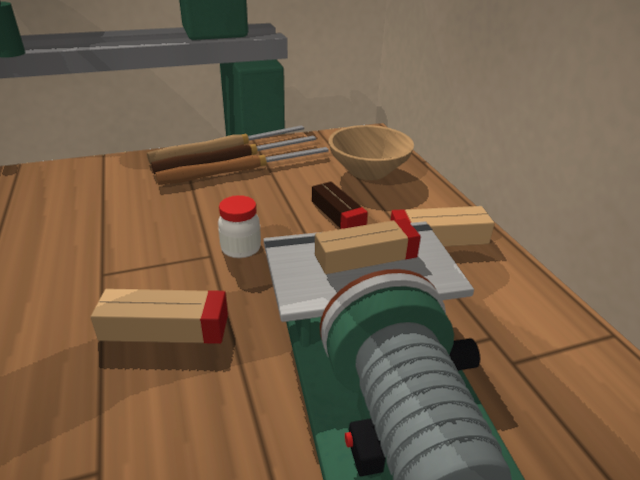

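The candidates in the top picture are the beech block at (356,229) on the sander table, one at (325,380) on the bench and one at (276,136) on the bench. The walnut block is at (214,208). I choose (356,229): it is the smallest and the only one on the table, with its red end towards +x. The table has a dark strip along its far edge. Next I check the choice in a crop and measure.

```bash
python3 - <<'E'
from h import *
p=cv2.imread('pics/top0.png');cv2.imwrite('pics/crop0.png',cv2.resize(p[150:320,300:440],None,fx=3.5,fy=3.5,interpolation=cv2.INTER_CUBIC))
for c in ['top','side']:
    d=np.load(c+'0.npy'); v,u=np.nonzero(d>0); W=world(c,d,u,v)
    def sel(lo,hi): return W[np.all((W>lo)&(W<hi),axis=1)]
    B=sel([.5,.03,.135],[.72,.13,.16])
    r=cv2.minAreaRect((B[:,:2]*1000).astype(np.float32)); print(c,'blank top mm',r,B[:,2].mean(),len(B), cv2.boxPoints(r).round(1).tolist())
    T=sel([.4,-.06,.105],[.8,.2,.116]); r=cv2.minAreaRect((T[:,:2]*1000).astype(np.float32)); print('table',r,np.median(T[:,2]),cv2.boxPoints(r).round(1).tolist())
    D=sel([.45,-.1,.125],[.75,.025,.165]); print('disc',len(D),D.min(0),D.max(0))
    for x in np.arange(.5,.7,.02):
        q=D[(abs(D[:,0]-x)<.01)]
        if len(q): print(round(x,2),np.percentile(q[:,1],[50,95,99.5]).round(4),q[:,2].max().round(3))
E
```

```text
top blank top mm ((607.4590454101562, 79.54705810546875), (45.43881607055664, 130.7071075439453), 89.66787719726562) 0.14525258242849748 1957 [[542.0, 57.20000076293945], [672.7000122070312, 56.400001525878906], [672.9000244140625, 101.9000015258789], [542.2000122070312, 102.5999984741211]]
table ((595.6585693359375, 41.800201416015625), (212.88919067382812, 240.2989501953125), 83.63711547851562) 0.11040406037162864 [[464.5, -50.70000076293945], [703.2999877929688, -77.30000305175781], [726.9000244140625, 134.3000030517578], [488.0, 160.89999389648438]]
disc 2755 [ 0.52334902 -0.09997188  0.12500698] [ 0.65291697 -0.00479834  0.16426044]
0.52 [-0.0195 -0.0067 -0.0052] 0.134
0.54 [-0.0317 -0.0069 -0.0053] 0.152
0.56 [-0.0462 -0.009  -0.0072] 0.16
0.58 [-0.0511 -0.0111 -0.0096] 0.164
0.6 [-0.0497 -0.013  -0.0118] 0.163
0.62 [-0.0399 -0.0151 -0.0138] 0.159
0.64 [-0.0353 -0.0169 -0.0156] 0.148
0.66 [-0.0259 -0.0191 -0.0184] 0.13
side blank top mm ((606.685791015625, 78.56935119628906), (131.2501983642578, 47.85152053833008), 0.06918399780988693) 0.14404071658743375 2616 [[541.0, 102.4000015258789], [541.0999755859375, 54.599998474121094], [672.2999877929688, 54.70000076293945], [672.2999877929688, 102.5999984741211]]
table ((594.789794921875, 41.059112548828125), (214.90321350097656, 240.3643341064453), 83.75638580322266) 0.11043383095881887 [[463.6000061035156, -52.70000076293945], [702.5999755859375, -78.80000305175781], [725.9000244140625, 134.8000030517578], [487.0, 160.89999389648438]]
disc 6229 [ 0.52374404 -0.09996531  0.125001  ] [ 0.65038269 -0.00389091  0.16140537]
0.52 [-0.0233 -0.0072 -0.0047] 0.134
0.54 [-0.0368 -0.0097 -0.0054] 0.152
0.56 [-0.0592 -0.0142 -0.008 ] 0.159
0.58 [-0.0627 -0.0168 -0.0112] 0.161
0.6 [-0.0625 -0.0184 -0.0126] 0.161
0.62 [-0.0497 -0.0193 -0.0144] 0.157
0.64 [-0.037  -0.0196 -0.0167] 0.148
0.66 [-0.022 -0.022 -0.022] 0.127
```

View pics/crop0.png

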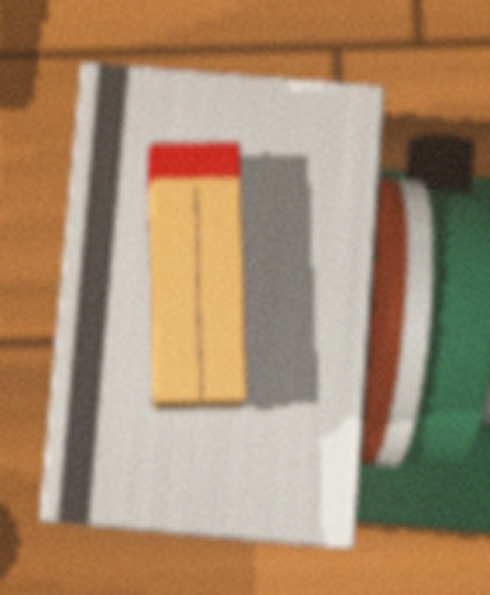

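The crop shows the pale block lying on the table with its red end at the +x side, and it measures 130×45 mm, so this is the right one. Its centre is about (0.607, 0.079) at yaw 0. The sander origin is about (0.589, -0.011) at yaw -6.3°. The target centre is about (0.5965, 0.0535) at yaw -96.3°. I'll take the grasp at tool yaw π so the last joint has range to turn.

Call:
drive_tool --moves '[[[0.1, 0.15, 0.03, 0.5, -1], [0.338, 0.642, 0.03, 2.69, -1], [0.338, 0.642, 0.03, 2.69, -1], [0.338, 0.642, 0.03, 2.69, -1], [0.338, 0.642, 0.03, 2.69, -1], [0.338, 0.642, 0.03, 2.69, -1], [0.338, 0.642, 0.03, 2.69, -1], [0.338, 0.642, 0.03, 2.69, -1], [0.338, 0.642, 0.03, 2.69, -1], [0.338, 0.642, 0.03, 2.69, -1], [0.338, 0.642, 0.03, 2.69, -1], [0.338, 0.642, 0.03, 2.69, -1], [0.338, 0.642, 0.03, 2.69, -1], [0.338, 0.642, 0.03, 2.69, -1], [0.338, 0.642, 0.03, 2.69, -1], [0.338, 0.642, 0.03, 2.69, -1], [0.338, 0.642, 0.03, 2.69, -1], [0.338, 0.642, 0.03, 2.69, -1], [0.338, 0.642, 0.03, 2.69, -1], [0.338, 0.642, 0.03, 2.69, -1]]]'

```text
time: 2.4
tcp_pos: [0.6074, 0.0782, 0.2611]
orientation: [-0.0, 0.004, 1.0, -0.0]
wrist_force: [0.3, 0.4, 0.3]
finger_gap: 0.0853
```

Call:
drive_tool --moves '[[[0, 0.001, -0.05, 0.006, -1], [0, 0.001, -0.09, 0.006, -1], [0, 0.001, -0.12, 0.006, -1], [0, 0.001, -0.135, 0.006, -1], [0, 0.001, -0.144, 0.006, -1], [0, 0.001, -0.144, 0.006, -1]]]'

```text
time: 3.0
tcp_pos: [0.6073, 0.0791, 0.1168]
orientation: [-0.0, 0.002, 1.0, -0.0]
wrist_force: [-0.0, 0.4, -0.0]
finger_gap: 0.0854
```

Call:
drive_tool --moves '[[[0, 0, 0, 0, 0.2], [0, 0, 0, 0, 0.5], [0, 0, 0, 0, 1], [0, 0, 0, 0, 1], [0, 0, 0, 0, 1], [0, 0, 0, 0, 1], [0, 0, 0, 0, 1], [0, 0, 0, 0, 1]]]' --newtons 40

```text
time: 3.8
tcp_pos: [0.6087, 0.0792, 0.1186]
orientation: [0.001, 0.002, 1.0, -0.0]
wrist_force: [-0.5, -0.4, 5.6]
finger_gap: 0.0441
```

```bash
python3 - <<'E'
from h import *
s=status.get_state();print(s['time'],s['tcp_pos'],s['q'],s['finger_gap'],s['wrist_force'])
p,d=vision.read_camera('side'); save('side1.png',p)
E
```

```text
3.8 [0.60874898 0.07915792 0.1186433 ] [ 2.41841991e-02  3.33547851e-01 -1.97220915e-01  1.03740802e+00
 -2.94991599e-04  2.78755125e-02] 0.04408877273928006 [-0.53494192 -0.3696924   5.6403879 ]
```

View pics/side1.png

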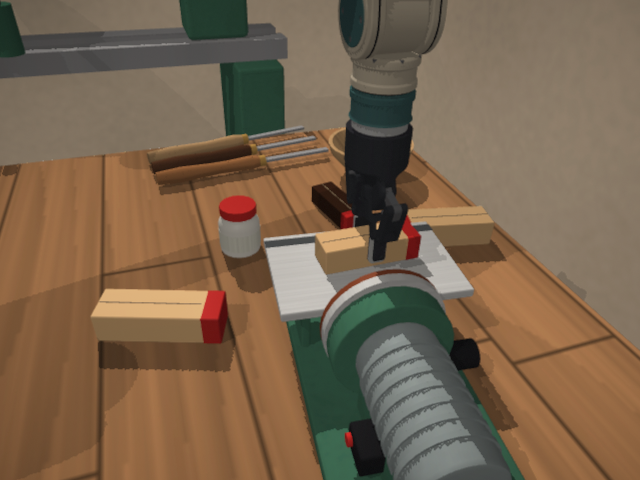

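The side view shows the fingers straddling the blank near its middle at about (378,235). The gap is 44 mm, so it is held. Next I lift it 14 mm, turn it, and stop about 20 mm short of the disc.

Call:
drive_tool --moves '[[[0, 0, 0.008, 0, 1], [0, 0, 0.014, 0, 1], [-0.002, -0.001, 0.014, -0.12, 1], [-0.004, -0.002, 0.014, -0.26, 1], [-0.006, -0.003, 0.014, -0.4, 1], [-0.008, -0.004, 0.014, -0.54, 1], [-0.01, -0.006, 0.014, -0.68, 1], [-0.01, -0.006, 0.014, -0.82, 1], [-0.01, -0.006, 0.014, -0.96, 1], [-0.01, -0.006, 0.014, -1.1, 1], [-0.01, -0.006, 0.014, -1.24, 1], [-0.01, -0.006, 0.014, -1.38, 1], [-0.01, -0.006, 0.014, -1.52, 1], [-0.01, -0.006, 0.014, -1.62, 1], [-0.01, -0.006, 0.014, -1.678, 1], [-0.01, -0.006, 0.014, -1.678, 1], [-0.01, -0.006, 0.014, -1.678, 1], [-0.01, -0.006, 0.014, -1.678, 1]]]'

```text
time: 5.65
tcp_pos: [0.5986, 0.0732, 0.1326]
orientation: [0.001, 0.745, 0.667, -0.001]
wrist_force: [-0.3, 0.4, 0.0]
finger_gap: 0.0444
```

```bash
cat > meas.py <<'E'
from h import *
import sys
s=status.get_state();print(s['time'],s['tcp_pos'],s['orientation'],s['finger_gap'],s['wrist_force'])
n=sys.argv[1]
o=np.array([.5893,-.0112]);X=np.array([.9938,-.1107]);Y=np.array([.1107,.9938])
for c in ['top','side']:
    p,d=vision.read_camera(c); save(c+n+'.png',p)
    v,u=np.nonzero(d>0); W=world(c,d,u,v); col=p[v,u].astype(int)
    sx=(W[:,:2]-o)@X*1e3; sy=(W[:,:2]-o)@Y*1e3; z=W[:,2]*1e3
    red=(col[:,0]>110)&(col[:,1]<60)&(col[:,2]<60)
    pale=(col[:,0]>130)&(col[:,0]-col[:,2]>50)&(col[:,1]>90)
    top=(abs(sx)<90)&(sy>-3)&(sy<160)&(z>138)&(z<165)
    for nm,m in [('red',red),('all',red|pale)]:
        k=top&m
        if k.sum()<20: continue
        Q=np.stack([sx[k],sy[k]],1).astype(np.float32); r=cv2.minAreaRect(Q)
        print(c,nm,k.sum(),'rect',np.round(r[0],1),np.round(r[1],1),round(r[2],2),'sx',np.percentile(Q[:,0],[1,99]).round(1),'sy',np.percentile(Q[:,1],[1,99]).round(1),'z',np.percentile(z[k],[5,50,95]).round(1))
E
python3 meas.py 2
python3 -c "
import cv2
for c in ['top']:
    p=cv2.imread('pics/top2.png');cv2.imwrite('pics/c2.png',cv2.resize(p[150:320,300:440],None,fx=3.5,fy=3.5))"
```

```text
5.65 [0.59862141 0.07316881 0.13260599] [ 7.02796797e-04  7.44914084e-01  6.67159130e-01 -1.09919829e-03] 0.04435257195371862 [-0.34942963  0.3763099   0.01505387]
top all 601 rect [  0.6 130.3] [46.  41.8] 1.1 sx [-22.3  22.3] sy [109.9 150.5] z [150.5 159.2 161.7]
side red 371 rect [-17.5  24.2] [81.2 29.1] 16.9 sx [-22.9  20. ] sy [20.7 38.5] z [158.1 159.6 160.8]
side all 1664 rect [-3.9 70.8] [160.6  66.6] 78.88 sx [-22.6  20.8] sy [ 21.2 145.4] z [158.3 159.4 160.5]
```

View pics/c2.png

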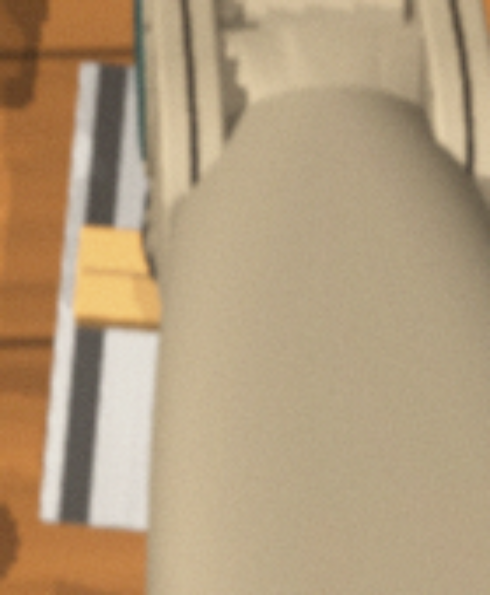

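View pics/side2.png

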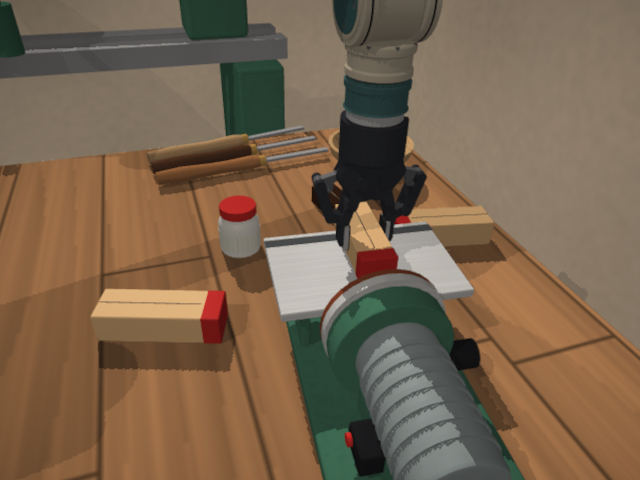

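The top crop shows the free end of the turned blank at (115,275). The side view shows the red end facing the disc at (376,262). Both cameras put the red face about 20.7 mm from the disc and square to it. Next I move in 16 mm and lower it.

Call:
drive_tool --moves '[[[-0.0009, -0.008, 0, -0.001, 1], [-0.0018, -0.016, -0.004, -0.001, 1], [-0.0018, -0.016, -0.008, -0.001, 1], [-0.0018, -0.016, -0.011, -0.001, 1], [-0.0018, -0.016, -0.0135, -0.001, 1], [-0.0018, -0.016, -0.0135, -0.001, 1], [-0.0018, -0.016, -0.0135, -0.001, 1]]]'

```text
time: 6.45
tcp_pos: [0.5969, 0.0573, 0.119]
orientation: [0.001, 0.745, 0.667, -0.001]
wrist_force: [-0.2, 0.6, -0.9]
finger_gap: 0.0441
```

```bash
python3 meas.py 3
```

```text
6.45 [0.59686597 0.05730222 0.1190068 ] [ 6.89246441e-04  7.45303244e-01  6.66724433e-01 -1.06306724e-03] 0.044089214560678075 [-0.24654506  0.56192374 -0.92256923]
top all 614 rect [  0.3 109.8] [50.7 45.2] 89.91 sx [-22.  22.] sy [ 86.4 134.8] z [142.9 145.5 148.1]
side red 126 rect [-2.  18.4] [43.  11.3] 1.76 sx [-23.   19.3] sy [13.3 23.4] z [145.1 146.  147.2]
side all 1463 rect [-0.5 72.7] [121.2  45.5] 89.86 sx [-22.5  20.5] sy [ 16.6 127.8] z [144.7 145.8 146.9]
```

Call:
drive_tool --moves '[[[-0.0001, -0.001, -0.0004, 0, 1], [-0.0002, -0.002, -0.0004, 0, 1], [-0.0003, -0.003, -0.0004, 0, 1], [-0.0004, -0.004, -0.0004, 0, 1], [-0.0004, -0.004, -0.0004, 0, 1]]]'

```text
time: 7.05
tcp_pos: [0.5965, 0.0531, 0.1187]
orientation: [0.001, 0.745, 0.667, -0.001]
wrist_force: [-0.1, 0.0, -0.7]
finger_gap: 0.0439
```

Call:
drive_tool --moves '[[[-0.0001, -0.0007, 0, 0, 1], [-0.0001, -0.0007, 0, 0, 1]]]'

```text
time: 7.25
tcp_pos: [0.5964, 0.0523, 0.1187]
orientation: [0.001, 0.745, 0.667, -0.001]
wrist_force: [0.4, 0.9, -1.1]
finger_gap: 0.044
```

Call:
drive_tool --moves '[[[-0.0001, -0.0007, 0, 0, 1], [-0.0001, -0.0007, 0, 0, 1]]]'

```text
time: 7.45
tcp_pos: [0.5963, 0.052, 0.1187]
orientation: [0.0, 0.745, 0.667, -0.001]
wrist_force: [-0.0, 1.7, -1.5]
finger_gap: 0.0443
```

Call:
drive_tool --moves '[[[-0.0001, -0.001, 0, 0, 1], [-0.0001, -0.001, 0, 0, 1], [-0.0001, -0.001, 0, 0, 1]]]'

```text
time: 7.75
tcp_pos: [0.5963, 0.052, 0.1188]
orientation: [-0.0, 0.745, 0.667, 0.0]
wrist_force: [1.4, 3.9, 0.2]
finger_gap: 0.0444
```

Call:
drive_tool --moves '[[[-0.0001, -0.001, 0, 0, 1], [-0.0001, -0.001, 0, 0, 1], [-0.0001, -0.001, 0, 0, 1]]]'

```text
time: 8.05
tcp_pos: [0.5962, 0.052, 0.1189]
orientation: [-0.001, 0.745, 0.667, 0.001]
wrist_force: [-0.1, 5.2, -0.4]
finger_gap: 0.0445
```

Contact with the disc: the tool stopped at y = 0.052 and the force rose to 5 N. Now I seat it on the table.

Call:
drive_tool --moves '[[[0, 0.0003, -0.001, 0, 1], [0, 0.0003, -0.0015, 0, 1], [0, 0.0003, -0.0015, 0, 1]]]'

```text
time: 8.35
tcp_pos: [0.5963, 0.052, 0.1186]
orientation: [-0.0, 0.745, 0.667, 0.001]
wrist_force: [-1.9, 2.4, 5.4]
finger_gap: 0.0444
```

```bash
python3 meas.py 4
```

```text
8.35 [0.5963407  0.05200747 0.11860414] [-4.00806484e-04  7.44927147e-01  6.67145366e-01  6.67773991e-04] 0.04438291900779611 [-1.92198838  2.38717846  5.42450318]
top all 633 rect [  0.3 103.6] [45.2 52.4] 0.16 sx [-22.   22.1] sy [ 78.6 129.3] z [142.5 145.2 147.7]
side red 26 rect [-7.1 16.4] [50.1 16.2] 19.34 sx [-26.7  18.7] sy [ 3.7 19.7] z [143.4 145.6 147.3]
side all 1382 rect [-1.3 63.4] [128.  48.] 87.57 sx [-22.6  20.7] sy [ 16.1 121.9] z [144.3 145.4 146.5]
```

It is down on the table: the force is 5 N upward at z = 0.1186, and the far end is at about 129.5–130 mm. Release gently, then raise.

Call:
drive_tool --moves '[[[0, 0, 0, 0, 0], [0, 0, 0, 0, -0.3], [0, 0, 0, 0, -0.6], [0, 0, 0, 0, -1], [0, 0, 0, 0, -1], [0, 0, 0, 0, -1], [0, 0, 0, 0, -1]]]'

```text
time: 9.15
tcp_pos: [0.5964, 0.0519, 0.1186]
orientation: [-0.0, 0.745, 0.667, 0.001]
wrist_force: [0.6, -1.0, 0.1]
finger_gap: 0.0853
```

Call:
drive_tool --moves '[[[0, 0, 0.01, 0, -1], [0, 0, 0.03, 0, -1], [0, 0, 0.06, 0, -1], [0, 0, 0.1, 0, -1], [0, 0, 0.14, 0, -1], [-0.04, -0.05, 0.16, 0, -1], [-0.06, -0.1, 0.16, 0, -1], [-0.08, -0.15, 0.16, 0, -1], [-0.1, -0.2, 0.16, 0, -1], [-0.12, -0.25, 0.16, 0, -1], [-0.14, -0.3, 0.16, 0, -1], [-0.14, -0.35, 0.16, 0, -1], [-0.14, -0.4, 0.16, 0, -1], [-0.14, -0.45, 0.16, 0, -1], [-0.14, -0.45, 0.16, 0, -1], [-0.14, -0.45, 0.16, 0, -1]]]'

```text
time: 10.75
tcp_pos: [0.456, -0.4027, 0.2789]
orientation: [0.001, 0.746, 0.665, 0.0]
wrist_force: [-0.2, 0.6, 0.1]
finger_gap: 0.0853
```

```bash
python3 meas.py 5
python3 -c "
import cv2,numpy as np
a=cv2.imread('pics/top5.png')[150:320,300:440];b=cv2.imread('pics/side5.png')[170:340,240:500]
cv2.imwrite('pics/c5.png',np.hstack([cv2.resize(x,None,fx=2,fy=2) for x in (a,b)]))"
```

```text
10.75 [ 0.45596745 -0.40265644  0.27885741] [8.06088887e-04 7.46499618e-01 6.65385349e-01 8.98112774e-05] 0.08525999550129414 [-0.2423538   0.57716015  0.08996158]
top red 244 rect [14.6  7.5] [17.  75.1] 87.99 sx [-22.2  37.8] sy [-0.6 15.5] z [142.8 145.7 148.2]
top all 1962 rect [12.1 63.7] [ 78.4 132.8] 0.53 sx [-22.1  22.2] sy [1.000e-01 1.287e+02] z [142.6 145.3 147.9]
side red 69 rect [-17.6   7.9] [71.8 21.7] 0.12 sx [-52.7  14.3] sy [-2.9 17.7] z [140.1 154.6 160. ]
side all 1861 rect [-4.4 59.5] [143.8  66.1] 76.38 sx [-23.5  20. ] sy [ -1.7 127.2] z [144.2 145.4 146.6]
```

View pics/c5.png

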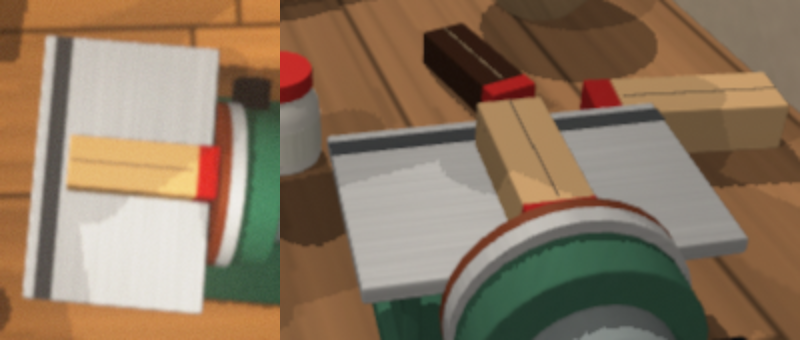

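View pics/top5.png

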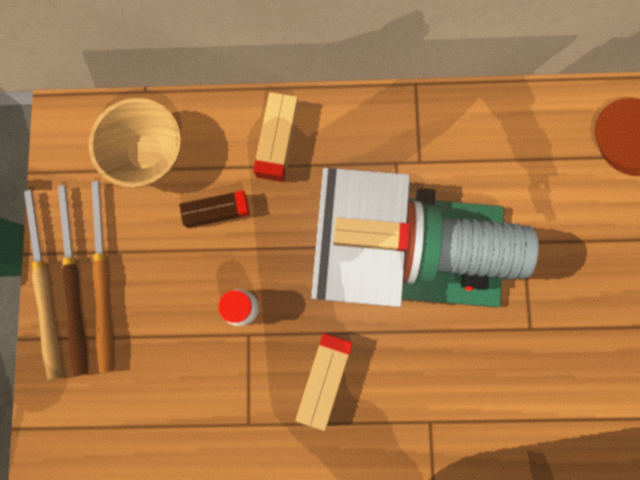

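The top view shows the red end touching the disc at (404,236) near its middle. The walnut block and the jar are unchanged. One last check of squareness, using only the pale part.

```bash
python3 - <<'E'
from h import *
o=np.array([.5893,-.0112]);X=np.array([.9938,-.1107]);Y=np.array([.1107,.9938])
p,d=vision.read_camera('top'); v,u=np.nonzero(d>0); W=world('top',d,u,v)
sx=(W[:,:2]-o)@X*1e3; sy=(W[:,:2]-o)@Y*1e3; z=W[:,2]*1e3
k=(abs(sx)<60)&(sy>20)&(sy<150)&(z>135)&(z<160)
Q=np.stack([sx[k],sy[k]],1).astype(np.float32); print(cv2.minAreaRect(Q),Q.min(0),Q.max(0))
b=[(y,Q[abs(Q[:,1]-y)<4,0].mean()) for y in range(26,122,5)]; m=np.polyfit(*zip(*b),1); print('angle deg vs sander normal',np.degrees(np.arctan(m[0])))
m=np.polyfit(Q[:,1],z[k],1);print('pitch',np.degrees(np.arctan(m[0])))
# disc face slope
k=(abs(sx)<55)&(z>146)&(z<165)&(abs(sy)<8)
e=[(x,np.percentile(sy[k&(abs(sx-x)<4)],97)) for x in range(-45,46,6)];m=np.polyfit(*zip(*e),1);print('disc',np.degrees(np.arctan(m[0])),m[1])
E
```

```text
((0.32167816162109375, 75.02897644042969), (109.88153839111328, 45.70616912841797), 89.99092102050781) [-22.537565  20.090286] [ 23.171864 129.96889 ]
angle deg vs sander normal -0.23030960573113365
pitch -0.03356993425612202
disc 0.037944228581709774 2.9417710001256
```

```bash
python3 -c "
from h import *
print(workorder.sign_off())"
```

```text
the job is handed in; nothing more can be done
None
```

I gripped the beech blank on the sander table, lifted it 14 mm and turned it a quarter turn clockwise. I then slid its red end into the disc with about 5 N, seated it on the table, let go and drew the arm clear. I signed the job off at about 11 s.

Last checks, from the top camera unless noted:
- **Contact:** the far end is 130 mm from the disc plane, so the red face is at the disc within camera accuracy (about 2 mm). While sliding in, the tool also stopped against the disc.
- **Squareness and position:** the blank is square to within about 0.2° and within about 1 mm of the disc's middle.
- **Flatness:** the blank's pitch is about 0.03°, and its top sits at the right height for lying on the table.
- **Bystanders:** the walnut block and the wax jar look unmoved in the final picture.

**Readings that disagreed:** some rectangle fits in the last measurement were off, probably because reddish disc pixels got mixed in. A last fit of the disc face came out 2.9 mm off the earlier plane, probably because it included edge pixels of the blank. I relied on the fit of the pale part alone and on the contact force instead.

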